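# Bring the red-labelled carton out of the staging tray onto the check scale

### The job

Get the carton with the red-bordered label out through the staging tray's outlet and onto the middle of the scale platter, with the other two left parked in the tray: slide the cartons one at a time through the empty bays, first the plain one beside the empty bay into it, then the one blocking the outlet into the bay this frees, each fully into its bay, then the red one. The bottom flaps are only folded, not taped, so keep every carton flat on the tray and never lift or tip one; leave everything else on the bench where it is.

Things in the scene. Friction and masses are not known exactly. Their poses are not given: they have to be found in the camera images.
- tray: fixed steel tray, blue rims, 150 x 150 mm outside, 144 inside; floor 45 mm above the bench, rims 3 mm thick, 12 mm above the floor. Origin at bench level under its centre; x points away from the robot, y left; turned up to 0.35 rad. Yellow lines mark 2 x 2 bays of 72 mm (no walls between). The right (-y) rim is left out beside the near right bay: this 72 mm outlet opens onto the scale.
- bay_outlet (a point): centre of the near right bay (next to the outlet), on the tray floor; 36 mm back and 36 mm right of the tray's centre
- bay_near (a point): centre of the near left bay, on the tray floor
- bay_far (a point): centre of the far right bay, on the tray floor
- bay_corner (a point): centre of the far left bay, on the tray floor; this bay is the empty one at the start
- platter (a point): centre of the scale's square steel platter (140 x 140 mm, small cross), on its top, flush with the tray floor across a 3 mm gap that cartons slide over; axes as the tray's. It lies 112 mm to the right (tray -y) of bay_outlet. The scale is fixed beside the tray and nothing of it rises above the platter; its low display panel faces the robot.
- carton_red: the kraft carton to be weighed, told by the broad red border round its label: 62 x 62 mm, 58 mm tall, about 0.2 kg. Origin at the centre of its underside, z up, sides along its x and y, about square with the tray. It starts in bay_near or in bay_far.
- carton_side: a like kraft carton (62 x 62 x 58 mm, same origin, plain white label) that starts in whichever of bay_near and bay_far the red one is not in
- carton_outlet: a like kraft carton (62 x 62 x 58 mm, same origin, plain white label) that starts in bay_outlet, blocking the outlet
- bottle_a: a white pump spray bottle with a blue band, 50 mm across, 171 mm tall; origin at the centre of its underside
- bottle_b: a white pump spray bottle with a grey band, 50 mm across, 171 mm tall; origin at the centre of its underside
- tub: a white screw-lid tub, 90 mm across, 105 mm tall; origin at the centre of its underside
- tape_roll: a tan roll of packing tape lying flat, 100 mm across, 48 mm tall, standing left of the tray; origin at the centre of its underside
- parcel: a larger kraft parcel, 90 x 120 mm, 50 mm tall, beyond the tray; origin at the centre of its underside
- marker: a black marker pen with a red cap, 130 mm long, 17 mm thick, lying between scale and parcel; origin at the centre of its length, at the bench
- mouse: a black computer mouse, 105 x 60 mm, 34 mm tall; origin at the centre of its underside

How it is judged:
By the outcome, as a careful person would: the job done as asked, in the order asked, and still so for the second after the job is handed in, with the robot touching nothing.
It also fails if it takes over 56 s, if anything falls off the work surface, if the arm or the gripper's body presses on something with over 40 N, if the wrist force passes 120 N, or if a joint passes its speed limit or range.

### The arm

A 6-joint arm with a two-finger parallel gripper is mounted at the origin on the work surface. World frame = base frame: x ahead of the robot, y to its left, z up, the work surface at z = 0. Lengths are in m, angles in rad, forces in N, time in s.
With the tool pointing down it reaches from about 0.4 to 0.825 m from the base axis. Payload 7 kg.
Tool frame: the origin (TCP) lies midway between the tips of the shut fingers; the grasp point (between the pads) lies arm.hold_point_z behind it (arm.hold_point_z is the distance from the TCP to the grasp point, in m); z points along the fingers, y is the line along which they close (so a half turn about z gives the same grasp; the last joint's range is limited). The gripper opens to 88 mm and grips with 3 to 60 N. Pads are 19 mm wide; open, the fingers measure 130 mm over their backs; the gripper's body (78 mm by 193 mm) begins 47 mm behind the grasp point.
Start: joints at [1.586, 0.359, 0.012, 0, -1.224, -0.288], TCP at [0.182, 0.65, 0.227] pointing down, gripper open.
Joint ranges: [-3.07, 3.07], [-1.43, 2.12], [-1.02, 1.25], [-3.03, 1.67], [-3.05, -0], [-3.03, 3.03]. Speed limits (rad/s): [2.39, 2.39, 3.01, 3.14, 3.14, 3.14].

### API

Orientations are given as [roll, pitch, yaw] about the fixed x, y, z axes, in that order (R = Rz(yaw) Ry(pitch) Rx(roll)).
In Python, from station import arm gives the robot as it stands.
- The arm moves only by the shell command python3 -m crank 'ROWS' [OPENING] [FORCE]. ROWS is JSON, a list that holds one entry, the list of rows, each a list of 4 numbers: the shift along the tool's x, y, z in units of 25 mm (1.0 is 25 mm), then the turn about the tool's z in units of 5 degrees (1.0 is 5 degrees). A call has 1 to 12 rows; each row is the pose to reach, as a shift and turn from the pose commanded when the call began, along the tool's axes at that moment; what a row does not reach only later rows make up. A row lasts 1/8 s, in which the tool goes at most 62.5 mm and 10.7 degrees, less where a joint would pass 70% of its speed; a pose out of reach is approached as far as the arm can. A call with a gripper value outside its range is refused whole. OPENING is the closure, from 0 (fully open) to 1 (shut), set as the call begins (- or left out, the last holds). The fingers move at their own pace and stop on an object; FORCE is the grip in N (left out, the last holds). Time passes only in rows, so rows that repeat a pose let the fingers close. It gives the time, the measured TCP pose, the force, the opening and the grip force at its end, in the units of the state.
- arm.get_state(): the state, without advancing time (a new reading comes with each control period).
- arm.grab_frame(name): name is "scene" or "top" or "wrist"; returns (picture, depth): 384x512x3 uint8, red, green, blue; 384x512 float32, m along the optical axis (not along the pixel's ray), 0 where there is no reading.
- arm.get_calibration(name): a dict with "mtx" (3x3 intrinsics, pixels), "R" (3x3) and "t" (3): a world point X has camera coordinates R X + t; the wrist camera has in their place "mount" (4x4, takes a point from camera to tool coordinates, whose origin is the TCP and whose axes are the flange's). Camera axes: x right, y down, z forward; pixel columns grow to the right and rows downward; lengths in m; the calibration is good to about 2 mm. The wrist camera is an equidistant fisheye: a pixel r from the principal point sees the ray r / f radians off the axis. A picture is of the moment at which its call begins: read the wrist's pose just before it. get_calibration takes no time and is no camera call.
- arm.job_done(): hands the job in; it is judged then, once.
Trained networks look in the newest picture that a camera, given by its name, has taken for a name from the list of things; names that differ only in an ending like _2 or _b are one class to them, and where a whole thing is asked for, a point or a joint stands for the part that bears it (a point fixed in the world has none). Each returns a list of dicts, best first, with "score" (0 to 1); they miss things now and then, are a little off and sometimes report something else, mostly with a low value. They report only what shows in the picture. A call takes as long as a camera call.
- arm.recognise(thing, camera): "extent" ([left, top, width, height] in pixels, round what is visible of it).
- arm.trace(thing, camera): "mask" (384x512 bool, what is visible of it) and "extent" ([left, top, width, height] in pixels, round what is visible of it).
The state is a dict: "t": time; "q": joint angles; "qd": joint speeds; "joint_efforts": joint torques, N m; "eef_pos": TCP position; "ee_rot": TCP orientation; "force": force on the tool from outside, world axes, zero at the start; "moment": the same for the moment, N m; "width": finger opening in m; "gripper_force": force on a finger pad.
Only numpy, scipy, OpenCV 4.12 (cv2) and the standard library are available. Lean on these libraries where they do the work, as an engineer would, in place of code of your own. Each camera call takes 0.05 s, during which the arm holds its last target. There are 200 camera calls.

## Working session

There is one attempt and no reset: what is moved stays moved. The work goes in short steps, Python scripts to look and compute and a shell command to move; the robot and the scene stay as the last step left them, time stands still between calls to the robot, and variables do not carry over. Pictures are saved under pics/ and viewed, at most 10 in all, crops included, and the job is handed in when it is done.

```bash
ls; mkdir -p pics; python3 - <<'E'
from station import arm
import cv2,numpy as np
s=arm.get_state();print(s['t'],s['eef_pos'],s['ee_rot'],s['width'],arm.hold_point_z)
ims=[]
for n in("scene","top"):
    im,d=arm.grab_frame(n);cv2.imwrite(f'/tmp/{n}.png',im[:,:,::-1]);np.save(f'/tmp/{n}.npy',d)
    ims.append(im[:,:,::-1])
    c=arm.get_calibration(n);print(n,c['mtx'].round(1).tolist(),c['R'].round(3).tolist(),c['t'].round(3).tolist())
cv2.imwrite('pics/a.png',cv2.resize(ims[0],(800,600)))
cv2.imwrite('pics/b.png',cv2.resize(ims[1],(800,600)))
E
```

```text
pics
0.0 [0.18172525 0.64955934 0.22562746] [ 3.13992481e+00 -1.33528837e-04 -2.72895349e-01] 0.08760242629355834 0.0188
scene [[413.4, 0.0, 259.2], [0.0, 413.4, 188.0], [0.0, 0.0, 1.0]] [[0.594, 0.804, -0.014], [0.447, -0.345, -0.825], [-0.668, 0.484, -0.565]] [-0.355, -0.186, 1.627]
top [[400.6, 0.0, 257.1], [0.0, 400.6, 190.6], [0.0, 0.0, 1.0]] [[-0.025, -1.0, -0.001], [-0.991, 0.025, -0.133], [0.133, -0.002, -0.991]] [0.035, 0.579, 1.202]
```

View pics/a.png

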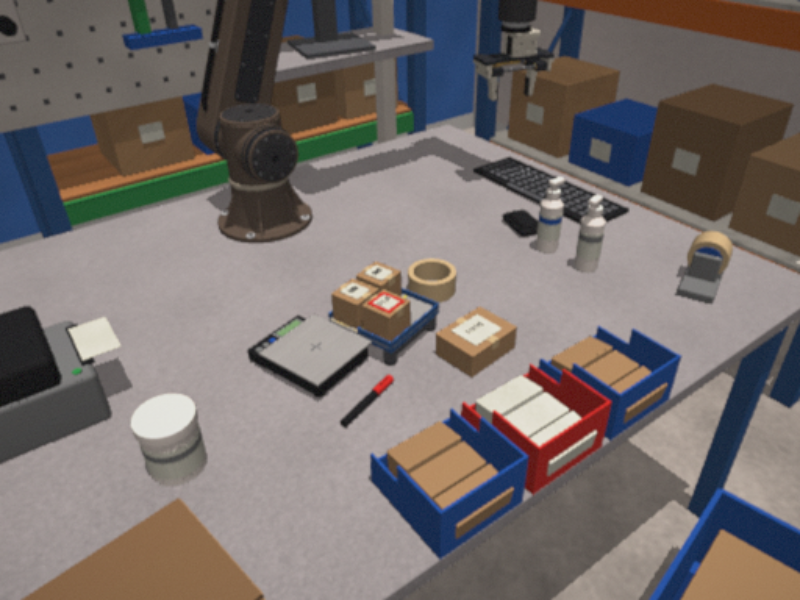

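View pics/b.png

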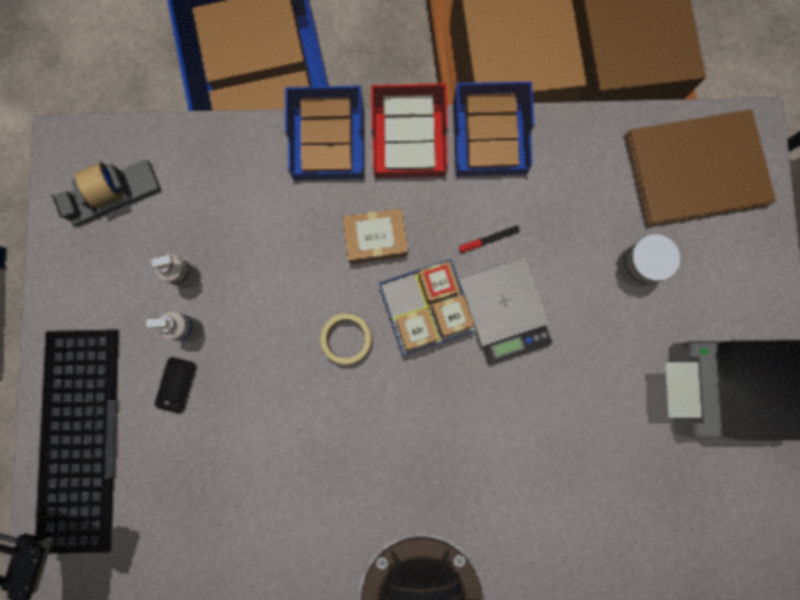

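The scene shows three cartons on the tray. In the top view the red one is at (438,282) in the far right bay, with plain ones at (418,328) near left and (455,315) at the outlet. The far left bay at (405,293) is empty, and the platter cross is at (504,300).

```bash
cat > h.py <<'E'
import numpy as np,cv2
from scipy.spatial.transform import Rotation as Ro
from station import arm
def cloud(n,d=None,pose=None):
    """world point per pixel"""
    c=arm.get_calibration(n);K=c['mtx'];v,u=np.mgrid[:384,:512].astype(float)
    x=(u-K[0,2])/K[0,0];y=(v-K[1,2])/K[1,1]
    if n=='wrist':
        r=np.hypot(x,y);k=np.where(r>1e-6,np.tan(np.minimum(r,1.5))/np.maximum(r,1e-9),1);x=x*k;y=y*k
    P=np.stack([x*d,y*d,d],-1)
    if n=='wrist':
        T=c['mount'];P=P@T[:3,:3].T+T[:3,3]
        R=Ro.from_euler('xyz',pose['ee_rot']).as_matrix();return P@R.T+pose['eef_pos']
    return (P-c['t'])@c['R']
def proj(n,X,pose=None):
    c=arm.get_calibration(n);K=c['mtx'];X=np.atleast_2d(X)
    if n=='wrist':
        R=Ro.from_euler('xyz',pose['ee_rot']).as_matrix();P=(X-pose['eef_pos'])@R;T=c['mount'];P=(P-T[:3,3])@T[:3,:3]
        r=np.hypot(P[:,0],P[:,1]);th=np.arctan2(r,P[:,2]);q=P[:,:2]/r[:,None]*th[:,None]
    else:
        P=X@c['R'].T+c['t'];q=P[:,:2]/P[:,2:]
    return q*[K[0,0],K[1,1]]+K[:2,2]
def rect(P):
    (cx,cy),(w,h),a=cv2.minAreaRect((P[:,:2]*1000).astype(np.float32))
    a=(a+45)%90-45
    return round(cx,1),round(cy,1),round(w,1),round(h,1),round(a,1)
def look(n,things):
    s=arm.get_state();im,d=arm.grab_frame(n);W=cloud(n,d,s)
    for t in things:
        for r in arm.trace(t,n)[:3]:
            m=r['mask']&(d>0);P=W[m]
            if len(P)<20: continue
            zt=np.percentile(P[:,2],80);Q=P[abs(P[:,2]-zt)<.008]
            print(n,t,round(r['score'],2),np.round(r['extent']),'ztop',round(np.median(Q[:,2]),4),rect(Q),'mean',(Q.mean(0)*1000).round(1))
    return s,im,d,W
E
python3 - <<'E'
from h import *
for n in('top','scene'): 
    s,im,d,W=look(n,['carton_red','carton_side','carton_outlet','tray','platter','tape_roll'])
    m=(W[...,2]>.035)&(W[...,2]<.05)&(abs(W[...,0]-.5)<.4)
    print(n,'bench z',np.median(W[...,2][(abs(W[...,0]-.45)<.05)&(abs(W[...,1]-.2)<.05)]))
E
```

```text
top carton_red 0.69 [267. 165.  27.  29.] ztop 0.1041 (602.8, -51.2, 62.3, 62.4, 16.2) mean [602.3 -50.9 104.3]
top carton_side 0.94 [255. 197.  22.  26.] ztop 0.104 (513.7, -5.9, 62.2, 61.0, 16.9) mean [513.3  -6.4 104.1]
top carton_outlet 0.61 [276. 187.  26.  28.] ztop 0.1041 (537.7, -74.9, 62.5, 62.3, 17.4) mean [537.4 -74.6 104.1]
top carton_outlet 0.31 [394. 151.  42.  34.] ztop 0.1058 (637.1, -461.5, 87.6, 89.3, 16.9) mean [ 636.8 -461.   105.7]
top tray 0.66 [244. 167. 110.  68.] ztop 0.0457 (555.6, -102.7, 168.3, 315.2, 5.2) mean [ 570.2 -135.    45.8]
top platter 0.63 [295. 164.  57.  73.] ztop 0.0456 (558.2, -184.3, 162.4, 140.3, 16.7) mean [ 567.9 -181.    45.6]
top platter 0.42 [246. 167. 109.  65.] ztop 0.0457 (555.3, -104.6, 169.9, 316.2, 6.4) mean [ 567.8 -129.7   45.8]
top tape_roll 0.73 [206. 201.  35.  33.] ztop 0.048 (502.6, 131.2, 96.0, 98.0, -29.8) mean [501.2 131.3  48. ]
top tape_roll 0.54 [ 94. 162.  35.  22.] ztop 0.1473 (630.3, 450.9, 9.2, 27.3, 19.8) mean [630.5 451.9 146.7]
top bench z 0.0007298829756064733
scene carton_red 0.93 [233. 188.  32.  27.] ztop
[... 315 characters left out ...]
59 [260. 167.  32.  24.] ztop 0.0488 (507.9, 135.0, 96.6, 96.5, -9.7) mean [510.1 132.6  48. ]
scene carton_outlet 0.85 [210. 176.  32.  36.] ztop 0.1046 (542.2, -68.3, 69.3, 65.3, 19.4) mean [543.4 -72.8 104.3]
scene tray 0.76 [160. 182. 122.  73.] ztop 0.0463 (567.9, -95.6, 182.8, 298.4, 15.6) mean [ 580.7 -143.4   46.4]
scene platter 0.93 [158. 202.  80.  48.] ztop 0.0462 (569.3, -172.6, 143.6, 147.9, 17.2) mean [ 575.1 -177.8   46.2]
scene tape_roll 0.67 [346. 113.  15.  49.] ztop 0.1257 (538.7, 444.0, 43.5, 29.6, 34.0) mean [538.4 444.3 126.3]
scene tape_roll 0.63 [259. 163.  34.  30.] ztop 0.049 (506.9, 136.3, 98.8, 98.8, -9.6) mean [507.9 135.1  48.2]
scene bench z 0.01547371834672755
```

Both views agree to about 5 mm, with the tray yaw near +16.7° and tops near z 0.104. I'll move above the tray for a close look.

```bash
python3 -m crank '[[[21.9,22.1,-3,11.5],[21.9,22.1,-3,11.5],[21.9,22.1,-3,11.5],[21.9,22.1,-3,11.5],[21.9,22.1,-3,11.5],[21.9,22.1,-3,11.5],[21.9,22.1,-3,11.5],[21.9,22.1,-3,11.5],[21.9,22.1,-3,11.5],[21.9,22.1,-3,11.5],[21.9,22.1,-3,11.5],[21.9,22.1,-3,11.5]]]' 0
python3 - <<'E'
from h import *
s=arm.get_state();print(s['t'],s['eef_pos'],s['ee_rot'],s['q'])
E
```

```text
t: 2.3
eef_pos: [0.5458, -0.0042, 0.2992]
ee_rot: [-3.141, 0.0, -1.276]
force: [1.2, 1.2, -0.3]
width: 0.0875
gripper_force: 0.0
2.3 [ 0.54579345 -0.00420673  0.29917144] [-3.14051428e+00  6.56930944e-05 -1.27624801e+00] [ 3.51360292e-01  1.04522721e-01 -1.57087273e-01 -4.51022487e-06
 -1.30810597e+00 -5.68108453e-02]
```

```bash
python3 - <<'E'
from h import *
s,im,d,W=look('wrist',['carton_red','carton_side','carton_outlet','platter','tray'])
print(s['eef_pos'],s['qd'].round(2) if hasattr(s['qd'],'round') else s['qd'])
cv2.imwrite('pics/c.png',cv2.resize(im[:,:,::-1],(800,600)))
hsv=cv2.cvtColor(im,cv2.COLOR_RGB2HSV)
m=(abs(W[...,2]-.057)<.004)&(hsv[...,0]>100)&(hsv[...,0]<130)&(hsv[...,1]>90)
P=W[m];P=P[(abs(P[:,0]-.56)<.12)&(abs(P[:,1]+.03)<.12)];print('rim',len(P),np.median(P[:,2]) if len(P) else 0)
if len(P): print(rect(P))
E
```

```text
wrist carton_red 0.97 [202.  95.  52.  60.] ztop 0.1035 (601.7, -47.3, 62.2, 61.8, 15.3) mean [601.1 -48.  103.4]
wrist carton_red 0.53 [202.   0. 156. 197.] ztop 0.0446 (563.3, -97.3, 179.5, 285.5, 16.9) mean [ 568.9 -125.3   44.6]
wrist carton_side 0.86 [258. 150.  54.  53.] ztop 0.1031 (511.4, -3.0, 62.3, 61.7, 16.9) mean [512.7  -4.  103. ]
wrist carton_outlet 0.69 [257.  94.  57.  50.] ztop 0.1031 (536.2, -72.0, 62.4, 62.0, 17.4) mean [536.8 -71.8 103.1]
wrist carton_outlet 0.35 [116. 137.  68.  87.] ztop 0.05 (707.4, 73.6, 91.0, 120.5, 6.6) mean [705.4  70.3  49.9]
wrist platter 0.81 [229.   0. 127.  90.] ztop 0.0445 (566.6, -174.4, 141.0, 135.6, 17.1) mean [ 566.  -171.6   44.5]
wrist tray 0.85 [199.   2. 157. 199.] ztop 0.0446 (563.3, -97.3, 179.5, 285.5, 16.9) mean [ 569.3 -125.9   44.6]
[ 0.54579345 -0.00420673  0.29917144] [-1.    0.38  0.53  0.   -0.15  0.99]
rim 154 0.056111776057775856
(559.2, -26.4, 148.7, 147.3, 16.6)
```

View pics/c.png

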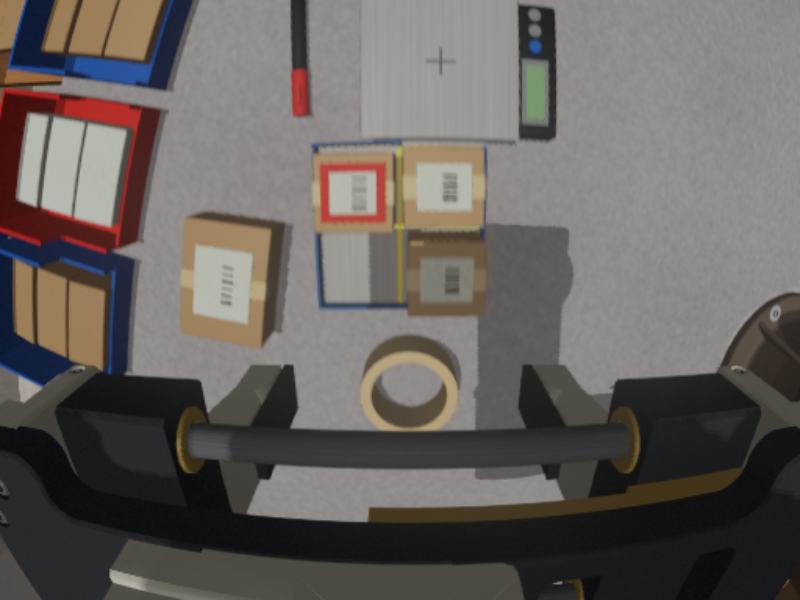

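The wrist picture shows red at (353,192) beside the empty bay at (360,268), plain cartons at (445,187) and (445,275), and the platter cross at (440,62). The arm was still moving, so I'll let it settle and re-measure.

```bash
python3 -m crank '[[[0,0,0,0],[0,0,0,0],[0,0,0,0],[0,0,0,0]]]'
cat >> h.py <<'E'
def measure():
    s,im,d,W=look('wrist',['carton_red','carton_side','carton_outlet','platter'])
    hsv=cv2.cvtColor(im,cv2.COLOR_RGB2HSV)
    m=(abs(W[...,2]-.057)<.004)&(hsv[...,0]>100)&(hsv[...,0]<130)&(hsv[...,1]>90)
    P=W[m];P=P[(abs(P[:,0]-.56)<.12)&(abs(P[:,1]+.03)<.12)]
    if len(P): print('rim',len(P),np.median(P[:,2]),rect(P))
    print('tcp',np.round(s['eef_pos'],4),np.round(s['ee_rot'],4),s['t'],s['force'])
    return s,im,d,W
def to(x,y,yaw=None):
    """units for moving TCP to world x,y (mm) from the present pose"""
    s=arm.get_state();R=Ro.from_euler('xyz',s['ee_rot']).as_matrix()
    v=np.array([x/1000,y/1000,s['eef_pos'][2]])-s['eef_pos'];u=R.T@v/.025
    print('units',u.round(2),'turn',None if yaw is None else round(-np.degrees((yaw-s['ee_rot'][2]+np.pi/2)%np.pi-np.pi/2)/5,2))
E
python3 -c "
from h import *
measure()"
```

```text
t: 3.1
eef_pos: [0.545, -0.0019, 0.2986]
ee_rot: [-3.141, 0.0, -1.276]
force: [0.4, 1.0, -0.1]
width: 0.0873
gripper_force: 0.0
wrist carton_red 0.58 [199.  95.  54.  53.] ztop 0.1034 (601.4, -48.3, 62.3, 61.5, 16.2) mean [601.2 -48.6 103.4]
wrist carton_side 0.92 [260. 151.  51.  50.] ztop 0.1032 (512.7, -2.8, 61.9, 61.1, 17.4) mean [513.2  -4.4 103.1]
wrist carton_side 0.21 [256.  90.  56.  54.] ztop 0.1031 (536.2, -71.5, 62.6, 62.0, 18.1) mean [536.6 -71.6 103.1]
wrist carton_outlet 0.65 [261.  91.  50.  52.] ztop 0.1031 (536.3, -71.3, 62.8, 61.9, 18.6) mean [536.6 -71.5 103.1]
wrist platter 0.66 [228.   0. 129.  92.] ztop 0.0445 (566.0, -173.0, 140.9, 132.6, 17.2) mean [ 565.6 -170.3   44.5]
rim 294 0.05642557274476344 (558.7, -25.9, 149.6, 149.0, 17.1)
tcp [ 0.545  -0.0019  0.2986] [-3.1415  0.     -1.2758] 3.1 [ 0.36254588  1.02209367 -0.13679798]
```

```bash
python3 -m crank '[[[-0.33,1.24,2,0],[-0.33,1.24,4,0],[-0.33,1.24,5.5,0],[-0.33,1.24,6.5,0],[-0.33,1.24,7.5,0],[-0.33,1.24,8.3,0],[-0.33,1.24,9,0],[-0.33,1.24,9.3,0],[-0.33,1.24,9.3,0],[-0.33,1.24,9.3,0],[-0.33,1.24,9.3,0],[-0.33,1.24,9.3,0]]]' 0
python3 - <<'E'
from h import *
im=arm.grab_frame('wrist')[0];sc=arm.grab_frame('scene')[0][130:250,160:320]
cv2.imwrite('pics/d.png',np.hstack([cv2.resize(im,(450,338)),cv2.resize(sc,(350,338))])[:,:,::-1])
E
```

```text
t: 4.85
eef_pos: [0.5132, -0.0033, 0.0665]
ee_rot: [-3.141, 0.0, -1.276]
force: [0.2, -0.3, -0.6]
width: 0.0879
gripper_force: 0.0
```

View pics/d.png

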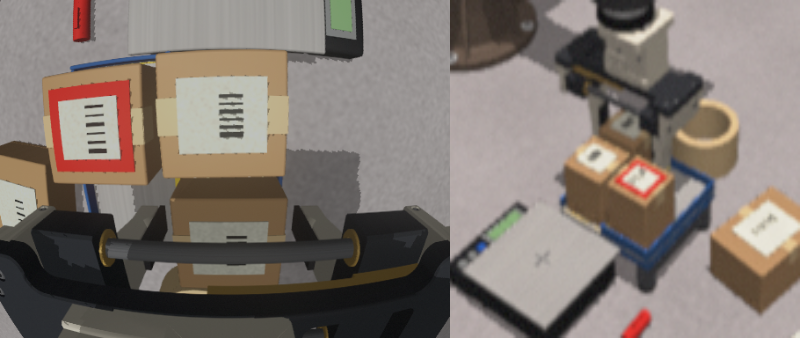

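The fingers straddle the plain near-left carton, visible at (235,240) with pads at (150,230) and (310,235). I'll close lightly.

```bash
python3 -m crank '[[[0,0,0,0],[0,0,0,0],[0,0,0,0],[0,0,0,0],[0,0,0,0],[0,0,0,0]]]' 1 8
```

```text
t: 5.7
eef_pos: [0.513, -0.0033, 0.066]
ee_rot: [-3.142, 0.0, -1.276]
force: [1.0, 1.0, 0.5]
width: 0.0619
gripper_force: 8.0
```

```bash
python3 -m crank '[[[0,-0.2,0,0],[0,-0.5,0,0],[0,-0.8,0,0],[0,-1.1,0,0],[0,-1.4,0,0],[0,-1.7,0,0],[0,-2,0,0],[0,-2.3,0,0],[-0.04,-2.6,0,0],[-0.04,-2.8,0,0],[-0.04,-2.93,0,0],[-0.04,-2.93,0,0]]]'; python3 -m crank '[[[0,0,0,0],[0,0,0,0]]]'
```

```text
t: 7.2
eef_pos: [0.5835, 0.0191, 0.066]
ee_rot: [-3.141, -0.0, -1.276]
force: [-1.5, -0.8, 2.3]
width: 0.0622
gripper_force: 8.0
t: 7.45
eef_pos: [0.5834, 0.0192, 0.0661]
ee_rot: [-3.14, 0.0, -1.276]
force: [1.2, 0.6, -0.7]
width: 0.0619
gripper_force: 8.0
```

```bash
python3 -m crank '[[[0,0,0,0],[0,0,0,0],[0,0,0,0],[0,0,0,0],[0,0,-1,0],[0,0,-2.5,0],[0,0,-4.5,0],[0,0,-6.5,0],[0,0,-8.5,0],[0,0,-9,0],[0,0,-9,0],[0,0,-9,0]]]' 0
python3 -c "
from h import *
measure();to(535.5,-71.2,.2967)"
```

```text
t: 8.95
eef_pos: [0.582, 0.0188, 0.2892]
ee_rot: [3.139, 0.0, -1.277]
force: [0.4, -0.1, -0.7]
width: 0.0875
gripper_force: 0.0
wrist carton_red 0.65 [234.  86.  51.  58.] ztop 0.1035 (600.7, -47.9, 61.4, 62.2, 16.7) mean [601.1 -47.9 103.4]
wrist carton_side 0.85 [232. 145.  53.  53.] ztop 0.1031 (582.2, 18.9, 62.3, 60.4, 17.3) mean [582.8  17.7 103.1]
wrist carton_outlet 0.78 [287.  83.  60.  53.] ztop 0.1031 (536.7, -71.7, 62.7, 61.7, 18.2) mean [537.4 -71.4 103.1]
wrist carton_outlet 0.63 [138. 127.  67.  90.] ztop 0.05 (707.2, 74.1, 91.2, 121.2, 6.6) mean [705.9  70.7  50. ]
wrist carton_outlet 0.4 [209.   3.  17.  65.] ztop 0.0136 (696.3, -145.9, 16.7, 102.8, 18.6) mean [ 695.1 -143.6   13.6]
wrist platter 0.58 [260.   0. 123.  85.] ztop 0.0446 (564.8, -170.0, 140.6, 124.2, 17.0) mean [ 565.1 -165.4   44.6]
rim 480 0.056530463164226843 (559.0, -25.7, 149.0, 149.4, 17.1)
tcp [0.582  0.0188 0.2892] [ 3.1389e+00  4.0000e-04 -1.2766e+00] 8.95 [ 0.35764794 -0.09663466 -0.65540086]
units [2.9  2.85 0.  ] turn 17.97
```

```bash
python3 -m crank '[[[2.92,2.79,0,18],[2.92,2.79,0,18],[2.92,2.79,0,18],[2.92,2.79,0,18],[2.92,2.79,0,18],[2.92,2.79,0,18],[2.92,2.79,0,18],[2.92,2.79,0,18],[2.92,2.79,0,18],[2.92,2.79,0,18],[2.92,2.79,1,18],[2.92,2.79,2,18]]]' 0; python3 -m crank '[[[0,0,0,0],[0,0,0,0]]]'; python3 -c "
from h import *
to(536.5,-71.5,.2985);measure()"
```

```text
t: 10.7
eef_pos: [0.5373, -0.0712, 0.2405]
ee_rot: [3.142, 0.001, -2.845]
force: [-0.4, 0.7, -0.1]
width: 0.0877
gripper_force: 0.0
t: 10.95
eef_pos: [0.5378, -0.0713, 0.242]
ee_rot: [-3.141, 0.001, -2.846]
force: [0.6, -1.0, -0.3]
width: 0.0873
gripper_force: 0.0
units [ 0.05  0.01 -0.  ] turn -0.03
wrist carton_red 0.94 [235. 211.  56.  60.] ztop 0.1033 (598.0, -48.6, 69.1, 62.8, 15.3) mean [598.3 -48.5 103.1]
wrist carton_red 0.44 [  0. 138.  45.  65.] ztop 0.0908 (628.6, -427.2, 76.6, 26.5, 15.5) mean [ 623.4 -422.3   90.1]
wrist carton_side 0.6 [291. 204.  63.  63.] ztop 0.103 (581.3, 19.1, 61.9, 62.1, 16.4) mean [578.1  10.9 102.8]
wrist carton_outlet 0.8 [231. 147.  60.  64.] ztop 0.1029 (536.5, -72.1, 62.6, 62.1, 17.0) mean [534.6 -72.7 102.9]
wrist platter 0.74 [123.  82. 107. 140.] ztop 0.0444 (567.1, -176.9, 139.8, 140.3, 16.9) mean [ 563.  -174.8   44.4]
wrist platter 0.32 [117.  80. 238. 174.] ztop 0.0445 (564.0, -99.6, 178.6, 291.0, 16.7) mean [ 550.7 -129.8   44.5]
rim 569 0.056254078333602464 (558.2, -25.7, 150.1, 149.8, 16.8)
tcp [ 0.5378 -0.0713  0.242 ] [-3.1410e+00  8.0000e-04 -2.8461e+00] 10.95 [ 0.60521392 -0.95014468 -0.25946008]
```

```bash
python3 -m crank '[[[0.05,0,1.5,0],[0.05,0,3,0],[0.05,0,4.5,0],[0.05,0,5.5,0],[0.05,0,6.4,0],[0.05,0,7,0],[0.05,0,7.04,0],[0.05,0,7.04,0],[0.05,0,7.04,0]]]' 0; python3 -m crank '[[[0,0,0,0],[0,0,0,0],[0,0,0,0],[0,0,0,0],[0,0,0,0],[0,0,0,0]]]' 1 8; python3 -c "
from h import *
to(514,-2)"
```

```text
t: 12.32
eef_pos: [0.5367, -0.0715, 0.066]
ee_rot: [-3.141, 0.002, -2.847]
force: [-0.8, -0.5, 0.0]
width: 0.0879
gripper_force: 0.0
t: 13.08
eef_pos: [0.5361, -0.0716, 0.0652]
ee_rot: [-3.141, 0.0, -2.847]
force: [-0.4, -0.3, 3.3]
width: 0.062
gripper_force: 8.0
units [ 0.04  2.92 -0.  ] turn None
```

```bash
python3 -m crank '[[[0,0.2,0,0],[0,0.5,0,0],[0,0.8,0,0],[0,1.1,0,0],[0,1.4,0,0],[0,1.7,0,0],[0,2,0,0],[0,2.3,0,0],[0.03,2.6,0,0],[0.03,2.8,0,0],[0.03,2.92,0,0],[0.03,2.92,0,0]]]'; python3 -m crank '[[[0,0,0,0],[0,0,0,0]]]';python3 -m crank '[[[0,0,0,0],[0,0,0,0],[0,0,0,0],[0,0,0,0],[0,0,-1,0],[0,0,-2.5,0],[0,0,-4.5,0],[0,0,-6,0],[0,0,-7,0],[0,0,-7,0],[0,0,-7,0]]]' 0
python3 -c "
from h import *
measure();to(600.8,-48.1,.2915-1.5708)"
```

```text
t: 14.58
eef_pos: [0.5141, -0.0015, 0.0652]
ee_rot: [3.141, 0.0, -2.847]
force: [-0.2, 0.9, 6.7]
width: 0.0625
gripper_force: 8.0
t: 14.82
eef_pos: [0.514, -0.0015, 0.0652]
ee_rot: [3.141, 0.0, -2.847]
force: [-0.6, 0.6, 7.2]
width: 0.0625
gripper_force: 8.0
t: 16.2
eef_pos: [0.5137, -0.002, 0.2394]
ee_rot: [3.141, -0.001, -2.847]
force: [0.1, -0.2, -0.3]
width: 0.0879
gripper_force: 0.0
wrist carton_red 0.79 [173. 204.  58.  67.] ztop 0.1032 (600.6, -46.1, 62.9, 61.1, 18.0) mean [594.2 -42.1 102.9]
wrist carton_red 0.61 [ 78.  88. 217. 168.] ztop 0.0444 (558.7, -103.7, 161.4, 305.4, 6.6) mean [ 552.9 -141.1   44.3]
wrist carton_red 0.26 [501. 197.  11.  34.] ztop 0.0189 (457.7, 454.1, 61.7, 25.8, 35.7) mean [452.7 449.4  18.9]
wrist carton_side 0.64 [229. 215.  61.  56.] ztop 0.1029 (582.0, 19.2, 64.3, 62.2, 16.8) mean [578.8  18.4 102.8]
wrist carton_side 0.64 [230. 148.  61.  65.] ztop 0.1029 (514.3, -1.4, 62.2, 61.8, 18.1) mean [512.7  -1.5 102.8]
wrist carton_side 0.16 [  0. 144.  18.  47.] ztop 0.0319 (631.9, -424.4, 66.9, 19.3, 6.7) mean [ 629.7 -421.8   32. ]
wrist carton_outlet 0.65 [322. 150.  78.  81.] ztop 0.0474 (501.2, 135.2, 99.1, 97.6, -8.0) mean [499.8 132.8  47. ]
wrist carton_outlet 0.61 [232. 150.  61.  64.] ztop 0.1029 (514.1, -1.1, 62.3, 62.2, 16.9) mean [512.3  -1.4 102.8]
wrist platter 0.85 [ 78.  86.  94. 136.] ztop 0.0443 (566.4, -176.1, 139.3, 143.9, 16.8) mean [ 562.  -173.3   44.3]
rim 524 0.056376467690530174 (558.0, -25.9, 148.9, 150.0, 16.9)
tcp [ 0.5137 -0.002   0.2394] [ 3.1412e+00 -8.0000e-04 -2.8474e+00] 16.2 [ 0.05359226 -0.16804996 -0.26399929]
units [-2.79 -2.77 -0.  ] turn -17.97
```

```bash
python3 -m crank '[[[-2.79,-2.77,0,-18],[-2.79,-2.77,0,-18],[-2.79,-2.77,0,-18],[-2.79,-2.77,0,-18],[-2.79,-2.77,0,-18],[-2.79,-2.77,0,-18],[-2.79,-2.77,0,-18],[-2.79,-2.77,0,-18],[-2.79,-2.77,0,-18],[-2.79,-2.77,0,-18],[-2.79,-2.77,0,-18],[-2.79,-2.77,0,-18]]]' 0; python3 -m crank '[[[0,0,0,0],[0,0,0,0]]]'; python3 -c "
from h import *
to(600.9,-47.9,.2915);measure()"
```

```text
t: 17.95
eef_pos: [0.601, -0.048, 0.2399]
ee_rot: [3.141, 0.0, -1.277]
force: [-0.3, 0.0, -0.1]
width: 0.0875
gripper_force: 0.0
t: 18.2
eef_pos: [0.601, -0.048, 0.2401]
ee_rot: [-3.142, -0.0, -1.277]
force: [0.1, 0.0, -0.2]
width: 0.0877
gripper_force: 0.0
units [-0.  0. -0.] turn -17.97
wrist carton_red 0.74 [228. 146.  60.  69.] ztop 0.1035 (601.7, -47.7, 62.0, 61.4, 16.3) mean [602.3 -49.6 103.4]
wrist carton_side 0.86 [229. 212.  58.  55.] ztop 0.1032 (583.5, 15.0, 62.3, 73.0, 17.4) mean [583.   16.5 103.1]
wrist carton_outlet 0.67 [291. 199.  57.  68.] ztop 0.1033 (515.0, -0.7, 61.3, 62.5, 17.0) mean [521.6  -4.1 103.1]
wrist platter 0.69 [261.  20. 135. 118.] ztop 0.0447 (567.3, -177.0, 140.7, 140.1, 16.8) mean [ 569.6 -175.8   44.7]
rim 445 0.05650006203055155 (558.8, -25.9, 149.3, 149.8, 17.2)
tcp [ 0.601  -0.048   0.2401] [-3.1415 -0.     -1.2766] 18.2 [ 0.05947464  0.04156599 -0.2305566 ]
```

```bash
python3 -m crank '[[[0,0,1.5,0],[0,0,3,0],[0,0,4.5,0],[0,0,5.5,0],[0,0,6.4,0],[0,0,6.9,0],[0,0,6.96,0],[0,0,6.96,0],[0,0,6.96,0]]]' 0; python3 -m crank '[[[0,0,0,0],[0,0,0,0],[0,0,0,0],[0,0,0,0],[0,0,0,0],[0,0,0,0]]]' 1 8; python3 -c "
from h import *
to(535,-71);to(567.2,-177.2)"
```

```text
t: 19.58
eef_pos: [0.6016, -0.0479, 0.067]
ee_rot: [-3.14, -0.0, -1.276]
force: [0.1, -0.4, 0.6]
width: 0.0879
gripper_force: 0.0
t: 20.32
eef_pos: [0.6013, -0.0479, 0.0663]
ee_rot: [-3.141, -0.0, -1.276]
force: [-0.2, 1.1, 1.9]
width: 0.062
gripper_force: 8.0
units [ 0.12  2.81 -0.  ] turn None
units [ 4.55  2.81 -0.  ] turn None
```

```bash
python3 -m crank '[[[0,0.2,0,0],[0,0.5,0,0],[0,0.8,0,0],[0,1.1,0,0],[0.03,1.4,0,0],[0.06,1.7,0,0],[0.09,2,0,0],[0.12,2.3,0,0],[0.12,2.55,0,0],[0.12,2.75,0,0],[0.12,2.81,0,0],[0.12,2.81,0,0]]]'; python3 -m crank '[[[0,0,0,0],[0,0,0,0]]]'; python3 -c "
from h import *
im=arm.grab_frame('wrist')[0];sc=arm.grab_frame('scene')[0][130:250,160:320]
cv2.imwrite('pics/e.png',np.hstack([cv2.resize(im,(450,338)),cv2.resize(sc,(350,338))])[:,:,::-1])
to(567.2,-177.2)"
```

```text
t: 21.82
eef_pos: [0.5344, -0.0713, 0.0662]
ee_rot: [3.141, -0.0, -1.276]
force: [0.8, -0.2, 5.7]
width: 0.0621
gripper_force: 8.0
t: 22.08
eef_pos: [0.5344, -0.0713, 0.0662]
ee_rot: [3.141, -0.0, -1.276]
force: [-0.0, 0.6, 7.2]
width: 0.062
gripper_force: 8.0
units [ 4.43 -0.02  0.  ] turn None
```

View pics/e.png

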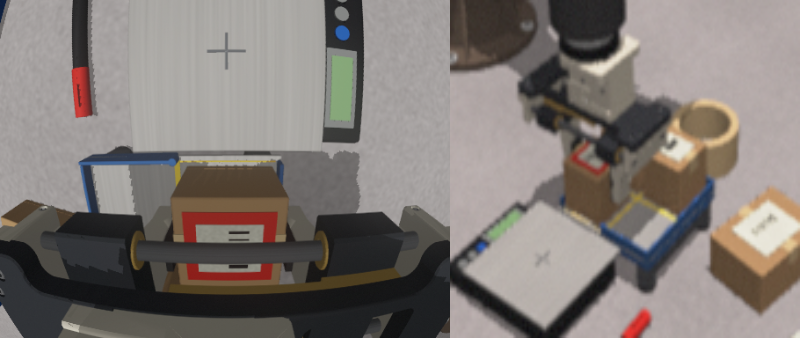

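The red carton at (230,240) is held in the outlet bay, with the outlet open ahead and the cross at (227,50). Sliding out now.

```bash
python3 -m crank '[[[0.2,0,0,0],[0.5,0,0,0],[0.9,0,0,0],[1.3,0,0,0],[1.7,0,0,0],[2.1,0,0,0],[2.5,0,0,0],[2.9,0,0,0],[3.3,0,0,0],[3.7,0,0,0],[4.1,0,0,0],[4.3,0,0,0]]]'; python3 -m crank '[[[0.13,0,0,0],[0.13,0,0,0],[0.13,0,0,0]]]'; python3 -m crank '[[[0,0,0,0],[0,0,0,0],[0,0,0,0],[0,0,0,0],[0,0,-1,0],[0,0,-2.5,0],[0,0,-4.5,0],[0,0,-6.5,0],[-2,0,-8,0],[-3,0,-9,0],[-3,0,-9,0],[-3,0,-9,0]]]' 0;python3 -m crank '[[[0,0,0,0],[0,0,0,0]]]'; python3 -c "
from h import *
s,im,d,W=measure()
look('top',['carton_red','carton_side','carton_outlet'])
cv2.imwrite('pics/f.png',im[:,:,::-1])"
```

```text
t: 23.68
eef_pos: [0.5649, -0.1737, 0.0661]
ee_rot: [3.14, 0.001, -1.277]
force: [-2.4, 6.5, 10.9]
width: 0.062
gripper_force: 8.0
t: 24.05
eef_pos: [0.5659, -0.177, 0.0661]
ee_rot: [3.14, 0.001, -1.276]
force: [-1.2, 3.5, 8.1]
width: 0.0617
gripper_force: 8.0
t: 25.55
eef_pos: [0.5447, -0.1053, 0.2906]
ee_rot: [3.141, 0.0, -1.276]
force: [0.3, -0.5, -0.1]
width: 0.0877
gripper_force: 0.0
t: 25.8
eef_pos: [0.5448, -0.106, 0.2901]
ee_rot: [3.14, 0.0, -1.277]
force: [-0.5, 0.4, 0.2]
width: 0.0876
gripper_force: 0.0
wrist carton_red 0.85 [235.  83.  52.  56.] ztop 0.1034 (564.6, -176.7, 61.5, 61.2, 16.7) mean [ 564.6 -176.9  103.4]
wrist carton_outlet 0.65 [232. 217.  52.  55.] ztop 0.1032 (514.4, -1.4, 62.1, 62.2, 18.5) mean [515.   -4.4 103.1]
wrist platter 0.78 [208.  57. 130. 103.] ztop 0.0446 (567.2, -176.7, 140.9, 140.4, 16.9) mean [ 568.8 -179.    44.6]
rim 374 0.05639944615702659 (558.9, -26.2, 149.3, 149.6, 17.0)
tcp [ 0.5448 -0.106   0.2901] [ 3.1398e+00  3.0000e-04 -1.2772e+00] 25.8 [-0.51407211  0.40947296  0.21195161]
top carton_red 0.62 [316. 202.  12.   2.] ztop 0.1029 (534.7, -168.3, 9.0, 22.9, 1.1) mean [ 535.1 -167.5  102.9]
top carton_outlet 0.93 [256. 200.  22.  25.] ztop 0.104 (511.4, -5.7, 53.4, 61.1, 17.0) mean [509.7  -7.  104. ]
```

View pics/f.png

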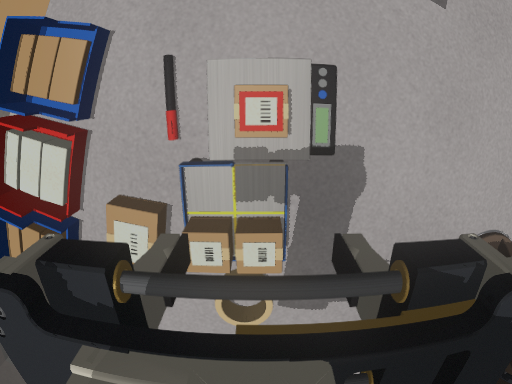

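The red carton at (261,111) sits within 3 mm of the platter centre. The other two are in the far left and near left bays at (208,245) and (260,245), and the arm is clear.

```bash
python3 -c "
from station import arm
print(arm.job_done())"
```

```text
the job is handed in; nothing more can be done
None
```

The red-labelled carton was slid out through the outlet and sits flat about 3 mm from the middle of the platter; the two plain cartons are parked in the far-left and near-left bays, and the job was handed in at about 26 s.

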